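# Hold the shaker platform over its bosses, ready for the screws

### The arm

A 6-joint arm with a two-finger parallel gripper is mounted at the origin on the work surface. World frame = base frame: x ahead of the robot, y to its left, z up, the work surface at z = 0. Lengths are in mm, angles in rad, forces in N, time in s.
With the tool pointing down it reaches from about 350 to 975 mm from the base axis. Payload 7.1 kg.
Tool frame: the origin (TCP) lies between the finger pads; the fingertips stand 17 mm ahead of it and the grasp point (between the pads) lies 2 mm behind it; z points along the fingers, y is the line along which they close (so a half turn about z gives the same grasp; the last joint's range is limited). The gripper opens to 88 mm and grips with 3 to 60 N. Pads are 20 mm wide; open, the fingers measure 115 mm over their backs; the gripper's body (75 mm by 178 mm) begins 61 mm behind the grasp point.
Start: joints at [1.248, 0.423, 1.63, -0, 1.089, -0.019], TCP at [186.936, 596.372, 239.675] pointing down, gripper open.
Joint ranges: [-3, 3], [-0.9, 2.11], [0.09, 2.58], [-1.31, 4.45], [0.11, 2.69], [-2.54, 2.54]. Speed limits (rad/s): [2.39, 2.39, 3.01, 3.14, 3.14, 3.14].

### API

Orientations are given as a rotation vector (axis times angle).
In Python, from workcell import ctrl gives the robot as it stands.
- The arm moves only by the tool run_rows, called after ">>>" by a JSON object that holds its "fn" and its "kwargs", one argument or row to a line. Schema: {"type":"object","properties":{"segments":{"type":"array","items":{"type":"number"},"minItems":6,"maxItems":30},"finger_gap":{"type":"number"},"only":{"type":"string"},"quiet":{"type":"boolean"},"lines":{"type":"string"}},"required":["segments"],"additionalProperties":false}. segments is one flat list of numbers that holds 1 to 5 rows one after another, with no inner brackets; each row has 6 numbers: dx, dy, dz in mm, then a rotation vector rx, ry, rz in rad; each row shifts and turns the commanded pose from where the row before left it, along the tool's axes as they then stand; what a row does not reach is not made up. A row lasts 1/12 s, in which the tool goes at most 41.7 mm and 0.125 rad, less where a joint would pass 70% of its speed; a pose out of reach is approached as far as the arm can. finger_gap is the finger opening in mm, set as the call begins (left out keeps the last). The fingers move at their own pace and stop on an object; the grip force is fixed at half the most. Time passes only in rows, so rows that do not move let the fingers close. The tool returns the time, the measured TCP pose, the force, the opening and the grip force at its end. only (a regular expression) keeps the lines of the reply that match it, lines (a string "A,B") keeps lines A to B, and quiet returns only ok. Input that does not fit is refused with a message, and nothing moves.
- ctrl.get_obs(): the state, without advancing time (a new reading comes with each control period).
- ctrl.get_image(name): name is "scene" or "top" or "wrist"; returns a dict with "img" (384x512x3 uint8, red, green, blue), "fx", "fy", "cx", "cy" (pixels), "R" (3x3) and "t" (3): a world point X has camera coordinates R X + t. Camera axes: x right, y down, z forward; pixel columns grow to the right and rows downward; lengths in mm; the calibration is good to about 2 mm. A picture is of the moment at which its call begins. There is no depth.
- ctrl.close_job(): hands the job in; it is judged then, once.
The state is a dict: "t": time; "qpos": joint angles; "qvel": joint speeds; "joint_torque": joint torques, N m; "ee_pos": TCP position; "orientation": TCP orientation; "ft_force": force on the tool from outside, world axes, zero at the start; "moment": the same for the moment, N m; "width": finger opening in mm; "grasp_force": force on a finger pad.
Only numpy, scipy, OpenCV 4.12 (cv2) and the standard library are available. Lean on these libraries where they do the work, as an engineer would, in place of code of your own. Each camera call takes 0.05 s, during which the arm holds its last target. There are 200 camera calls.

### The job

Lift the steel canister off the shaker by its handle and stand it upright on the cork mat, wholly on the mat; set it down, do not drop it. Then pick up the shaker's platform plate by its handle and hold it level over the shaker, hovering about 15 mm above the four bosses without touching them, with each of its holes squarely over a threaded hole, so that a colleague can start the screws; finish while still holding it there, motionless. Leave everything else on the bench where it is.

Things in the scene. Friction and masses are not known exactly. Their poses are not given: they have to be found in the camera images.
- shaker: Bench shaker, platform off, fixed: grey box 220 (x) x 200 (y) mm, flat deck 80 above the bench. Four aluminium bosses, 20 across, stand 10 proud of the deck (tops at 90) at x = +-65, y = +-55, each with a 6 mm threaded hole in its top. Origin: centre of its underside, on the bench; z up. Pattern same after a half turn.
- plate: Loose aluminium platform plate 160 (x) x 140 (y) x 5 mm, about 0.35 kg, flat on the bench on one side of the shaker. 14 mm holes at x = +-65, y = +-55. Origin: centre of its underside; z up. Handle over its middle: flat steel bar along x, 80 long, 12 thick (y), from 30 to 46 above the origin, on legs at x = +-34, open between; grip it across y. Half turn makes no difference.
- canister: Lidded steel canister, 66 mm across (lid 69, its top at 102), about 0.4 kg, standing on the shaker's deck between the bosses. Origin: centre of its underside; z up. Carrying handle over the lid: flat black bar along x, 64 long, 12 thick (y), from 138 to 152 above the origin, on thin legs at x = +-27, open between; grip it across y.
- mat: Square cork mat 150 x 150 mm, 5 thick, fixed on the bench on the other side of the shaker. Origin: centre of its underside, on the bench; z up.
- hole0 (a point): centre of the platform's hole at its +x +y corner, on the underside
- hole1 (a point): centre of the platform's hole at its +x -y corner, on the underside
- hole2 (a point): centre of the platform's hole at its -x -y corner, on the underside
- hole3 (a point): centre of the platform's hole at its -x +y corner, on the underside
- thread0 (a point): centre of the threaded hole in the shaker's boss at its +x +y corner, on the boss top
- thread1 (a point): centre of the threaded hole in the shaker's boss at its +x -y corner, on the boss top
- thread2 (a point): centre of the threaded hole in the shaker's boss at its -x -y corner, on the boss top
- thread3 (a point): centre of the threaded hole in the shaker's boss at its -x +y corner, on the boss top
- screwdriver: bystander: screwdriver with black handle, about 190 long, lying beyond the shaker (mm); origin under its middle
- dish: bystander: small open steel dish, 68 across, 22 high (mm); origin at its underside
- vial: bystander: amber glass vial with black cap, 36 across, 75 high (mm); origin at its underside
- wash_bottle: bystander: white plastic bottle, 68 across, 190 high (mm); origin at its underside
- beaker: bystander: glass beaker, 70 across, 90 high (mm); origin at its underside
- tube_rack: bystander: small grey rack of white tubes, 70 x 50 x 34 high (mm); origin at its underside

How it is judged:
By the outcome, as a careful person would: the job done as asked, in the order asked, and still so for the second after the job is handed in, while the arm keeps its last pose, push and grip.
It also fails if it takes over 56 s, if anything falls off the work surface, if the arm or the gripper's body presses on something with over 40 N, if the wrist force passes 120 N, or if a joint passes its speed limit or range.

## Working session

There is one attempt and no reset: what is moved stays moved. The work goes in short steps, Python scripts to look and compute and a tool call to move; the robot and the scene stay as the last step left them, time stands still between calls to the robot, and variables do not carry over. Pictures are saved under pics/ and viewed, at most 10 in all, crops included, and the job is handed in when it is done.

```bash
ls; mkdir -p pics
```

Run:
```python
from workcell import ctrl
import cv2,numpy as np
o=ctrl.get_obs();print(o)
for n in("top","scene"):
    d=ctrl.get_image(n);cv2.imwrite(f"pics/{n}0.png",d["img"][:,:,::-1]);print(n,d["fx"],d["cx"],d["cy"],np.round(-d["R"].T@d["t"]),np.round(d["R"],2).tolist())
```

```text
pics
workcell.py
{'t': 0.0, 'qpos': array([ 1.24799569e+00,  4.23829323e-01,  1.63065364e+00, -1.92665026e-05,
        1.08861807e+00, -1.90099328e-02]), 'qvel': array([-1.48815838e-03, -1.29761681e-03, -1.66198949e-03, -3.40059735e-05,
        1.09581353e-03,  7.09145551e-04]), 'joint_torque': array([-1.80122373e-03, -5.44649506e+01, -2.73658633e+01,  6.43093348e-02,
        2.30150786e-02, -1.29449654e-04]), 'ee_pos': array([186.78439075, 595.89515198, 238.92316265]), 'orientation': array([-4.75310152e-01, -3.10518486e+00,  2.33920955e-03]), 'ft_force': array([-0.07754483, -0.51299943, -0.25345524]), 'moment': array([-0.01476768,  0.00878018,  0.01676236]), 'grasp_force': 0.0, 'width': 87.92067562118025}
top 387.89474960724544 256.9328666671333 187.43882216521797 [ 330.   17. 1370.] [[-0.09, -1.0, -0.0], [-0.98, 0.09, -0.2], [0.2, -0.02, -0.98]]
scene 382.05985065581257 251.98263006206096 198.67680275419596 [1051.  533. 1160.] [[-0.74, 0.67, -0.01], [0.56, 0.61, -0.56], [-0.37, -0.42, -0.83]]
```

View pics/top0.png

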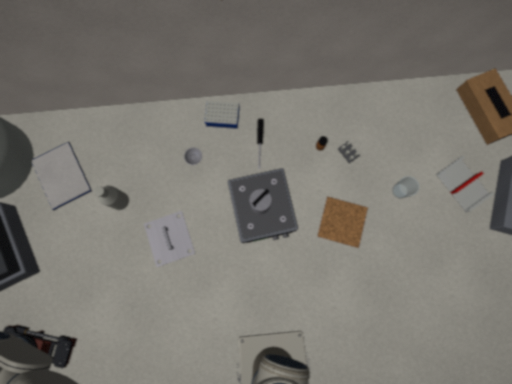

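View pics/scene0.png

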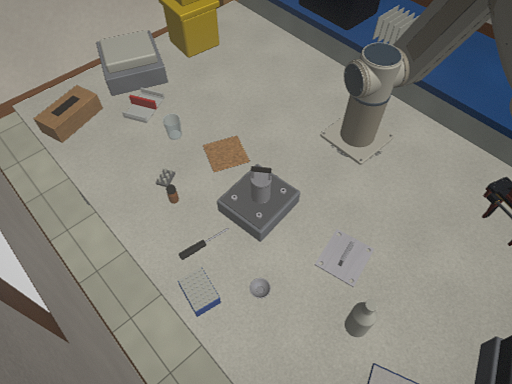

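The top view shows the shaker at (263,205) with the canister at (261,200), the plate at (168,238) and the mat at (343,222). In the scene view they are at (259,202), (344,257) and (226,153). I'll measure them by mask and view one enlarged crop.

Create h.py:
```python
from workcell import ctrl
import cv2,numpy as np
def ray(d,u,v):
    return -d["R"].T@d["t"], d["R"].T@np.array([(u-d["cx"])/d["fx"],(v-d["cy"])/d["fy"],1])
def cast(d,uv,z):
    c,r=ray(d,*uv); return c+r*(z-c[2])/r[2]
def proj(d,X):
    p=d["R"]@np.asarray(X,float)+d["t"]; return np.array([d["fx"]*p[0]/p[2]+d["cx"],d["fy"]*p[1]/p[2]+d["cy"]])
def blobs(mask,off=(0,0),amin=4):
    out=[]
    n,l,s,c=cv2.connectedComponentsWithStats(mask.astype(np.uint8))
    for i in range(1,n):
        if s[i,4]>=amin:
            pts=np.argwhere(l==i)[:,::-1].astype(np.float32)+np.float32(off)
            out.append((s[i,4],pts.mean(0),cv2.minAreaRect(pts)))
    return out
```

Run:
```python
from h import *
d=ctrl.get_image("top");im=d["img"];hsv=cv2.cvtColor(im,cv2.COLOR_RGB2HSV)
roi=lambda x0,y0,x1,y1:(slice(y0,y1),slice(x0,x1))
def show(name,x0,y0,x1,y1,m,z,amin=8):
    for a,c,r in blobs(m[y0:y1,x0:x1],(x0,y0),amin):
        box=cv2.boxPoints(r);P=np.array([cast(d,b,z)[:2] for b in box])
        e=P[1]-P[0],P[2]-P[1];e=max(e,key=np.linalg.norm)
        print(name,a,c.round(1),"ctr",cast(d,c,z).round(1)[:2],"rectctr",P.mean(0).round(1),"long",np.linalg.norm(e).round(0),"short",np.linalg.norm(min((P[1]-P[0],P[2]-P[1]),key=np.linalg.norm)).round(),"yaw",np.degrees(np.arctan2(e[1],e[0])).round(1))
g=im.max(2).astype(int)
print(im[205,242],im[191,247],im[238,150],im[238,168],im[250,130],im[197,261],im[204,262])
show("mat",310,185,380,260,hsv[...,1]>90,5,100)
show("boss",225,165,300,245,g>135,90,4)
show("bar",240,180,280,215,g<45,232,4)
show("pbar",150,215,185,260,g<140,46,8)
a=cv2.resize(im[160:270,140:300],None,fx=5,fy=5,interpolation=cv2.INTER_CUBIC);cv2.imwrite("pics/c1.png",a[:,:,::-1])
```

```text
[70 70 72] [69 69 71] [148 146 151] [102 100 104] [142 140 132] [31 30 32] [114 113 117]
mat 1675 [342.4 221.8] ctr [ 455.8 -292.6] rectctr [ 456.5 -293.4] long 147.0 short 147.0 yaw -109.7
boss 1804 [261.  201.6] ctr [540.4 -12. ] rectctr [533.  -14.6] long 267.0 short 252.0 yaw 173.4
bar 45 [260.9 196.2] ctr [533.3 -10.1] rectctr [531.9  -8. ] long 57.0 short 9.0 yaw -49.9
pbar 9 [176.9 216.6] ctr [522.8 279.5] rectctr [523.  279.1] long 10.0 short 7.0 yaw 177.0
pbar 167 [167.6 237.9] ctr [452.9 314.9] rectctr [454.2 314.7] long 90.0 short 25.0 yaw -166.6
pbar 11 [181.3 258. ] ctr [381.5 272.1] rectctr [381.4 271.3] long 18.0 short 5.0 yaw -77.0
```

View pics/c1.png

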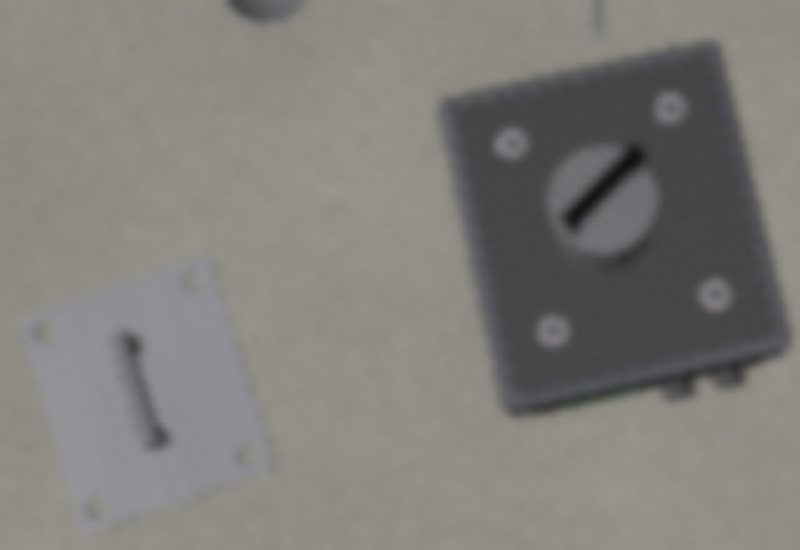

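The crop (5x, offset (140,160)) shows four bosses at (511,144), (670,108), (715,295) and (553,331). The plate holes are at (42,333), (190,280), (245,457) and (95,508), and the canister bar runs from (570,222) to (640,150).

Add to h.py:
```python
def wc(im,u,v,r,thr,dark=False):
    u,v=int(round(u)),int(round(v));w=im[v-r:v+r+1,u-r:u+r+1].max(2).astype(float)
    w=np.clip(thr-w if dark else w-thr,0,None);yy,xx=np.mgrid[v-r:v+r+1,u-r:u+r+1]
    return np.array([(w*xx).sum(),(w*yy).sum()])/w.sum()
def fit(P,L=(65,55)):
    """yaw of x axis, centre from corner points in model order ++,+-,--,-+"""
    M=np.array([[L[0],L[1]],[L[0],-L[1]],[-L[0],-L[1]],[-L[0],L[1]]]);c=P.mean(0);Q=P-c
    y=np.arctan2((M[:,0]*Q[:,1]-M[:,1]*Q[:,0]).sum(),(M*Q).sum())
    R=np.array([[np.cos(y),-np.sin(y)],[np.sin(y),np.cos(y)]]);return c,y,np.linalg.norm(P-(c+M@R.T),axis=1).max()
```

Run:
```python
from h import *
D={n:ctrl.get_image(n) for n in("top","scene")}
B=np.array([(511,144),(670,108),(715,295),(553,331)])/5+[140,160]
H=np.array([(42,333),(190,280),(245,457),(95,508)])/5+[140,160]
d=D["top"]
Pb=np.array([cast(d,wc(d["img"],*b,4,80),90)[:2] for b in B])
print("shaker top",fit(Pb))
Ph=np.array([cast(d,h,5)[:2] for h in H]);print("plate top",fit(Ph))
s=D["scene"]
# scene: predict boss pixels, refine
Ps=[]
for p in Pb:
    u=proj(s,[*p,90]);Ps.append(cast(s,wc(s["img"],*u,5,95),90)[:2])
print("shaker scene",fit(np.array(Ps)), np.linalg.norm(np.array(Ps)-Pb,axis=1).round(1))
# bars by two views: dark canister bar
for nm,bx in(("top",(240,180,280,215)),("scene",(240,155,285,185))):
    q=D[nm];x0,y0,x1,y1=bx;g=q["img"].max(2)
    for a,c,r in blobs(g[y0:y1,x0:x1]<45,(x0,y0),6):
        P=cast(q,c,230);bxp=np.array([cast(q,b,230)[:2] for b in cv2.boxPoints(r)]);print(nm,a,c.round(1),P.round(1),r)
c,y,_=fit(Ph);
# plate corner contour in scene
g=s["img"];a=cv2.resize(np.hstack([g[130:240,210:310],g[220:330,300:400]]),None,fx=4,fy=4,interpolation=cv2.INTER_CUBIC);cv2.imwrite("pics/c2.png",a[:,:,::-1])
```

```text
shaker top (array([534.54458509, -14.4385053 ]), np.float64(0.12938392131437015), np.float64(0.2875832199277604))
plate top (array([453.52320611, 320.63101763]), np.float64(0.24654162628350051), np.float64(1.1322852876387612))
shaker scene (array([536.46237755, -12.12839914]), np.float64(0.1316911667425829), np.float64(4.307590744645964)) [1.2 1.7 7.5 1.7]
top 45 [260.9 196.2] [533.7 -10.1 230. ] ((260.2500305175781, 196.75001525878906), (2.8284268379211426, 19.091880798339844), 45.0)
```

View pics/c2.png

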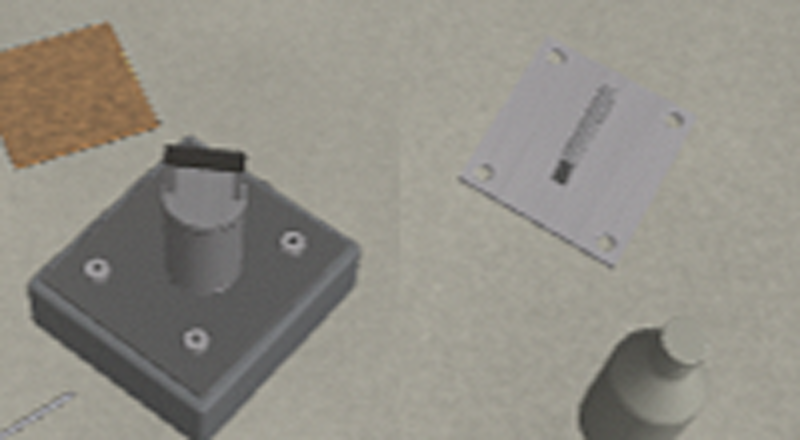

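The scene crop confirms the layout: the canister bar is at about (261,169.5) px and the plate lies flat with its holes visible. Next I'll move over the canister with the wrist camera.

Add to h.py:
```python
from scipy.spatial.transform import Rotation as Ro
def go(pos,ybar=None):
    """print translation in current tool axes, and tool-frame rotvec to point down with tool x along ybar (mod pi)"""
    o=ctrl.get_obs();R=Ro.from_rotvec(o["orientation"]);p=o["ee_pos"]
    print("tcp",p.round(1),"q6",o["qpos"][5].round(3),"d_tool",R.inv().apply(np.array(pos)-p).round(1))
    x=R.as_matrix()[:,0];print("toolx yaw",np.arctan2(x[1],x[0]).round(4))
    if ybar is not None:
        for k in(0,np.pi):
            a=ybar+k;T=np.array([[np.cos(a),np.sin(a),0],[np.sin(a),-np.cos(a),0],[0,0,-1]]).T
            T=np.column_stack([[np.cos(a),np.sin(a),0],[np.sin(a),-np.cos(a),0],[0,0,-1]])
            print("rot",(R.inv()*Ro.from_matrix(T)).as_rotvec().round(4))
```

Run:
```python
from h import *
D={n:ctrl.get_image(n) for n in("top","scene")}
# triangulate bar ends
t,s=D["top"],D["scene"]
def tri(a,b):
    c1,r1=ray(t,*a);c2,r2=ray(s,*b);k=np.linalg.lstsq(np.column_stack([r1,-r2]),c2-c1,rcond=None)[0]
    return (c1+k[0]*r1+c2+k[1]*r2)/2
T=np.array([(570,222),(640,150)])/5+[140,160];S=np.array([(167,157),(243,160)])/4+[210,130]
for i,j in((0,0),(1,1),(0,1),(1,0)):print(i,j,tri(T[i],S[j]).round(1), cast(t,T[i],228).round(1),cast(s,S[j],228).round(1))
go([533,-11,340],-0.82)
```

```text
0 0 [531.9  -8.7 216.4] [511.2  12.7 228. ] [554.8 -24.8 228. ]
1 1 [531.6  -7.  235. ] [550.8 -33.1 228. ] [513.2  17.2 228. ]
0 1 [511.2  13.7 223.5] [511.2  12.7 228. ] [513.2  17.2 228. ]
1 0 [551.2 -31.9 219.2] [550.8 -33.1 228. ] [554.8 -24.8 228. ]
tcp [186.9 596.3 239.5] q6 -0.019 d_tool [-511.9 -475.9 -100.3]
toolx yaw 2.8378
rot [-1.0000e-04 -5.0000e-04 -2.6254e+00]
rot [-4.000e-04  1.000e-04  5.162e-01]
```

>>> {"fn": "run_rows", "kwargs": {
  "segments": [-20, -20, -30, 0, 0, 0, -25, -25, -30, 0, 0, 0, -25, -25, -30, 0, 0, 0, -25, -25, -10, 0, 0, 0, -25, -25, 0, 0, 0, 0]
}}

```text
t: 0.77
ee_pos: [263.3, 452.4, 336.8]
orientation: [0.474, 3.103, 0.008]
ft_force: [-0.0, 0.2, -0.3]
width: 88.0
grasp_force: 0.0
```

>>> {"fn": "run_rows", "kwargs": {
  "segments": [-25, -25, 0, 0, 0, 0, -25, -25, 0, 0, 0, 0, -25, -25, 0, 0, 0, 0, -25, -25, 0, 0, 0, 0, -25, -25, 0, 0, 0, 0]
}}

```text
t: 1.18
ee_pos: [344.5, 294.1, 333.8]
orientation: [0.475, 3.105, 0.001]
ft_force: [1.2, 0.2, 0.3]
width: 87.9
grasp_force: 0.0
```

>>> {"fn": "run_rows", "kwargs": {
  "segments": [-25, -25, 0, 0, 0, 0, -25, -25, 0, 0, 0, 0, -25, -25, 0, 0, 0, 0, -25, -25, 0, 0, 0, 0, -25, -25, 0, 0, 0, 0]
}}

```text
t: 1.6
ee_pos: [426.4, 137.3, 333.9]
orientation: [0.475, 3.105, 0.001]
ft_force: [0.4, -0.4, -0.6]
width: 87.7
grasp_force: 0.0
```

>>> {"fn": "run_rows", "kwargs": {
  "segments": [-25, -25, 0, 0, 0, 0, -25, -25, 0, 0, 0, 0, -25, -25, 0, 0, 0, 0.1, -25, -15, 0, 0, 0, 0.1, -13, 0, 0, 0, 0, 0.1]
}}

```text
t: 2.02
ee_pos: [504.7, 11.9, 333.8]
orientation: [0.945, 2.995, -0.001]
ft_force: [-0.5, 0.8, 0.2]
width: 87.8
grasp_force: 0.0
```

>>> {"fn": "run_rows", "kwargs": {
  "segments": [0, 0, 0, 0, 0, 0.1, 0, 0, 0, 0, 0, 0.1, 0, 0, 0, 0, 0, 0, 0, 0, 0, 0, 0, 0]
}}

```text
t: 2.35
ee_pos: [503.5, 15.0, 333.6]
orientation: [-1.225, -2.893, 0.0]
ft_force: [-0.2, 0.1, -1.0]
width: 87.6
grasp_force: 0.0
```

Run:
```python
from h import *
go([532,-9.5,340],-0.85)
d=ctrl.get_image("wrist");cv2.imwrite("pics/w1.png",d["img"][:,:,::-1]);print(d["fx"],(-d["R"].T@d["t"]).round(),d["R"].round(2).tolist(),proj(d,[532,-9.5,232]))
```

```text
tcp [503.5  15.  333.6] q6 -0.764 d_tool [-37.4   3.4  -6.4]
toolx yaw 2.3407
rot [ 1.0000e-04 -1.0000e-04 -3.0925e+00]
rot [-0.0001 -0.0001  0.0491]
271.9424276524789 [455.  66. 478.] [[0.72, 0.7, -0.0], [0.67, -0.69, 0.26], [0.18, -0.19, -0.97]] [260.63727064 237.32588499]
```

View pics/w1.png

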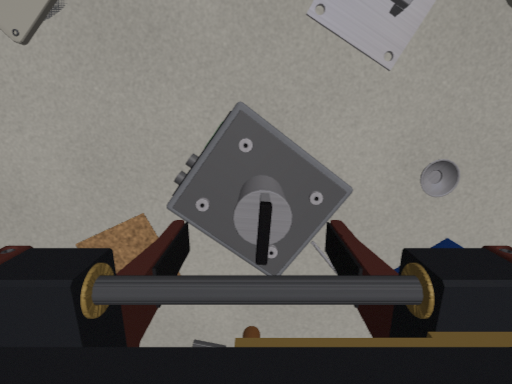

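The wrist view shows the handle bar between the fingers, from (265,200) to (262,263), and all four bosses: (246,145), (316,198), (203,205), (271,252). I'll measure them precisely.

Run:
```python
from h import *
d=ctrl.get_image("wrist");im=d["img"];g=im.max(2)
B=[(246,145),(316,198),(271,252),(203,205)]
P=np.array([cast(d,wc(im,*b,9,110),90)[:2] for b in B]);print(P.round(1))
for k in range(4):print("shaker",k,fit(np.roll(P,k,0)))
x0,y0,x1,y1=245,190,285,268
print(im[230:234:3,255:274].max(2).tolist())
for a,c,r in blobs(g[y0:y1,x0:x1]<38,(x0,y0),50):
    Q=np.array([cast(d,b,232)[:2] for b in cv2.boxPoints(r)]);e=max(Q[1]-Q[0],Q[2]-Q[1],key=np.linalg.norm)
    print(a,Q.mean(0),np.linalg.norm(Q[1]-Q[0]),np.linalg.norm(Q[2]-Q[1]),np.arctan2(e[1],e[0]))
```

```text
[[463.3  32.9]
 [591.8  49.2]
 [607.2 -57.6]
 [477.1 -75.7]]
shaker 0 (array([534.84615995, -12.81226436]), np.float64(1.704254957397157), np.float64(15.367788798665417))
shaker 1 (array([534.84615995, -12.81226436]), np.float64(-3.0083353286781813), np.float64(1.2569409219642174))
shaker 2 (array([534.84615995, -12.81226436]), np.float64(-1.4373376961926363), np.float64(15.36778879866544))
shaker 3 (array([534.84615995, -12.81226436]), np.float64(0.13325732491161207), np.float64(1.256940921964205))
[[118, 118, 87, 25, 16, 17, 18, 21, 20, 19, 18, 20, 18, 18, 33, 99, 122, 122, 122], [119, 118, 82, 13, 19, 20, 18, 14, 19, 18, 21, 19, 18, 16, 54, 104, 120, 120, 120]]
707 [531.25579558  -5.18905982] 65.46130922141253 10.80259702931606 2.262801220383319
```

>>> {"fn": "run_rows", "kwargs": {
  "segments": [0, 0, 0, 0, 0, 0.07, -18, 3.5, 0, 0, 0, 0, -17.5, 3.5, 0, 0, 0, 0, 0, 0, 25, 0, 0, 0, 0, 0, 25, 0, 0, 0]
}}

```text
t: 2.87
ee_pos: [533.4, -7.9, 284.4]
orientation: [1.325, 2.844, 0.003]
ft_force: [-0.2, -1.2, -0.9]
width: 88.0
grasp_force: 0.0
```

>>> {"fn": "run_rows", "kwargs": {
  "segments": [0, 0, 25, 0, 0, 0, 0, 0, 20, 0, 0, 0, 0, 0, 10, 0, 0, 0, 0, 0, 5.5, 0, 0, 0, 0, 0, 0, 0, 0, 0]
}}

```text
t: 3.28
ee_pos: [531.5, -7.5, 222.5]
orientation: [-1.327, -2.846, 0.001]
ft_force: [-0.0, -0.6, 0.5]
width: 88.1
grasp_force: 0.0
```

Run:
```python
from h import *
go([531.7,-7.5,223],2.27)
for n in("top","scene"):
    d=ctrl.get_image(n);print(n)
d=ctrl.get_image("wrist");cv2.imwrite("pics/w2.png",d["img"][:,:,::-1])
```

```text
tcp [531.5  -7.5 222.5] q6 -0.735 d_tool [-0.2  0.2 -0.5]
toolx yaw 2.269
rot [-0.001  -0.0009 -0.001 ]
rot [-1.4000e-03  1.6000e-03  3.1405e+00]
top
scene
```

View pics/w2.png

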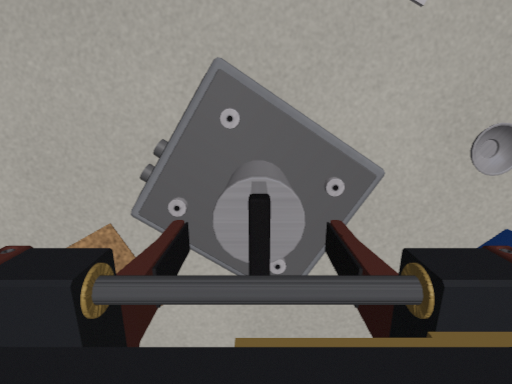

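The bar (cols 248–270) is centred between the fingers (188 and 330). I'll close and lift.

>>> {"fn": "run_rows", "kwargs": {
  "segments": [0, 0, 0, 0, 0, 0, 0, 0, 0, 0, 0, 0, 0, 0, 0, 0, 0, 0, 0, 0, 0, 0, 0, 0, 0, 0, 0, 0, 0, 0],
  "finger_gap": 0
}}

```text
t: 3.85
ee_pos: [531.9, -7.6, 223.3]
orientation: [1.329, 2.846, 0.0]
ft_force: [-0.7, -0.6, -0.7]
width: 57.8
grasp_force: 0.0
```

>>> {"fn": "run_rows", "kwargs": {
  "segments": [0, 0, 0, 0, 0, 0, 0, 0, 0, 0, 0, 0, 0, 0, 0, 0, 0, 0, 0, 0, 0, 0, 0, 0, 0, 0, 0, 0, 0, 0]
}}

```text
t: 4.27
ee_pos: [531.7, -7.7, 223.0]
orientation: [-1.329, -2.846, 0.0]
ft_force: [0.7, 0.2, 0.2]
width: 24.4
grasp_force: 0.0
```

>>> {"fn": "run_rows", "kwargs": {
  "segments": [0, 0, 0, 0, 0, 0, 0, 0, 0, 0, 0, 0, 0, 0, 0, 0, 0, 0, 0, 0, 0, 0, 0, 0, 0, 0, 0, 0, 0, 0]
}}

```text
t: 4.68
ee_pos: [531.7, -7.6, 223.0]
orientation: [-1.329, -2.846, 0.0]
ft_force: [0.1, -0.8, -1.0]
width: 11.6
grasp_force: 30.0
```

>>> {"fn": "run_rows", "kwargs": {
  "segments": [0, 0, -3, 0, 0, 0, 0, 0, -8, 0, 0, 0, 0, 0, -10, 0, 0, 0, 0, 0, -15, 0, 0, 0, 0, 0, -15, 0, 0, 0]
}}

```text
t: 5.1
ee_pos: [531.5, -7.6, 275.2]
orientation: [-1.329, -2.846, 0.0]
ft_force: [0.5, 0.5, -3.1]
width: 11.8
grasp_force: 30.0
```

>>> {"fn": "run_rows", "kwargs": {
  "segments": [0, 0, -10, 0, 0, 0, 0, 0, -5, 0, 0, 0, 0, 0, 0, 0, 0, 0, 0, 0, 0, 0, 0, 0]
}}

```text
t: 5.43
ee_pos: [531.6, -7.6, 289.1]
orientation: [1.329, 2.846, 0.0]
ft_force: [-0.8, -0.0, -4.3]
width: 11.6
grasp_force: 30.0
```

Run:
```python
from h import *
t=ctrl.get_image("top")
m=cv2.cvtColor(t["img"],cv2.COLOR_RGB2HSV)[...,1]>90
for a,c,r in blobs(m[185:260,310:380],(310,185),200):
    Q=np.array([cast(t,b,5)[:2] for b in cv2.boxPoints(r)]);print("mat top",Q.mean(0),cast(t,c,5)[:2])
s=ctrl.get_image("scene");m=cv2.cvtColor(s["img"],cv2.COLOR_RGB2HSV)[...,1]>90
for a,c,r in blobs(m[130:175,195:255],(195,130),200):
    print("mat scene",a,cast(s,c,5)[:2])
go([455.5,-293,290])
a=cv2.resize(s["img"][100:260,190:350],None,fx=3,fy=3);cv2.imwrite("pics/s3.png",a[:,:,::-1])
```

```text
mat top [ 456.62842592 -292.97400453] [ 456.00308318 -292.61917104]
mat scene 1030 [ 459.78855819 -289.23453816]
tcp [531.2  -7.6 288.3] q6 -0.734 d_tool [-170.3 -241.2   -1.6]
toolx yaw 2.2678
```

View pics/s3.png

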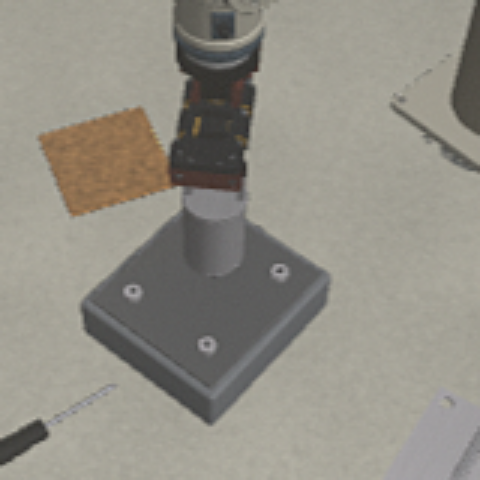

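The canister hangs in the grip above the shaker at crop (213,230). I'll carry it to the mat.

>>> {"fn": "run_rows", "kwargs": {
  "segments": [-4, -6, 0, 0, 0, 0, -9, -12, 0, 0, 0, 0, -13, -18, 0, 0, 0, 0, -16, -23, 0, 0, 0, 0, -17, -24, 0, 0, 0, 0]
}}

```text
t: 5.95
ee_pos: [505.2, -107.0, 288.4]
orientation: [-1.327, -2.846, 0.001]
ft_force: [1.3, 1.0, -2.9]
width: 11.7
grasp_force: 30.0
```

>>> {"fn": "run_rows", "kwargs": {
  "segments": [-17, -24, 0, 0, 0, 0, -17, -24, 0, 0, 0, 0, -17, -24, 0, 0, 0, 0, -17, -24, 0, 0, 0, 0, -16, -23, 0, 0, 0, 0]
}}

```text
t: 6.37
ee_pos: [467.5, -248.6, 288.5]
orientation: [-1.329, -2.845, 0.0]
ft_force: [0.5, 0.2, -3.8]
width: 11.7
grasp_force: 30.0
```

>>> {"fn": "run_rows", "kwargs": {
  "segments": [-13, -18, 10, 0, 0, 0, -9, -12, 20, 0, 0, 0, -5, -7, 25, 0, 0, 0, 0, 0, 25, 0, 0, 0, 0, 0, 20, 0, 0, 0]
}}

```text
t: 6.78
ee_pos: [456.2, -292.0, 186.9]
orientation: [-1.33, -2.844, -0.0]
ft_force: [-0.6, -0.3, -4.0]
width: 11.7
grasp_force: 30.0
```

>>> {"fn": "run_rows", "kwargs": {
  "segments": [0, 0, 15, 0, 0, 0, 0, 0, 8, 0, 0, 0, 0, 0, 3, 0, 0, 0, 0, 0, 0, 0, 0, 0, 0, 0, 0, 0, 0, 0]
}}

```text
t: 7.2
ee_pos: [458.0, -291.7, 163.7]
orientation: [1.329, 2.846, -0.0]
ft_force: [0.2, -0.0, -3.1]
width: 11.9
grasp_force: 30.0
```

Run:
```python
from h import *
go([456.5,-292.5,148])
s=ctrl.get_image("scene");a=cv2.resize(s["img"][90:230,150:350],None,fx=4,fy=4);cv2.imwrite("pics/s4.png",a[:,:,::-1])
```

```text
tcp [ 458.  -291.7  163.7] q6 -1.286 d_tool [ 0.4 -1.6 15.7]
toolx yaw 2.2679
```

View pics/s4.png

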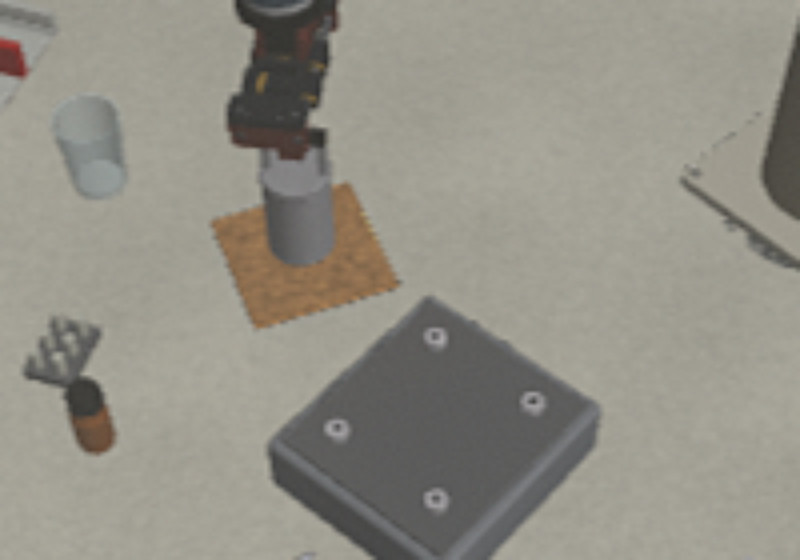

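The canister is over the middle of the mat and the bosses are now all clear. I'll lower it gently.

>>> {"fn": "run_rows", "kwargs": {
  "segments": [0, -1.5, 5, 0, 0, 0, 0, 0, 4, 0, 0, 0, 0, 0, 3, 0, 0, 0, 0, 0, 1, 0, 0, 0, 0, 0, 0, 0, 0, 0]
}}

```text
t: 7.67
ee_pos: [456.3, -292.2, 149.7]
orientation: [-1.329, -2.846, -0.0]
ft_force: [0.2, 0.2, -2.9]
width: 11.2
grasp_force: 30.0
```

>>> {"fn": "run_rows", "kwargs": {
  "segments": [0, 0, 1, 0, 0, 0, 0, 0, 0.7, 0, 0, 0, 0, 0, 0, 0, 0, 0, 0, 0, 0, 0, 0, 0]
}}

```text
t: 8.0
ee_pos: [456.5, -292.4, 148.4]
orientation: [1.329, 2.846, -0.0]
ft_force: [0.3, 0.1, -3.2]
width: 11.7
grasp_force: 30.0
```

>>> {"fn": "run_rows", "kwargs": {
  "segments": [0, 0, 0.7, 0, 0, 0, 0, 0, 0, 0, 0, 0, 0, 0, 0, 0, 0, 0]
}}

```text
t: 8.25
ee_pos: [456.7, -292.5, 148.0]
orientation: [1.329, 2.846, -0.0]
ft_force: [-0.6, -0.5, 0.2]
width: 11.9
grasp_force: 30.0
```

>>> {"fn": "run_rows", "kwargs": {
  "segments": [0, 0, 0.6, 0, 0, 0, 0, 0, 0, 0, 0, 0, 0, 0, 0, 0, 0, 0]
}}

```text
t: 8.5
ee_pos: [457.0, -292.6, 147.9]
orientation: [1.329, 2.845, 0.0]
ft_force: [-0.3, 1.4, 5.1]
width: 11.8
grasp_force: 30.0
```

>>> {"fn": "run_rows", "kwargs": {
  "segments": [0, 0, -0.8, 0, 0, 0, 0, 0, 0, 0, 0, 0, 0, 0, 0, 0, 0, 0, 0, 0, 0, 0, 0, 0, 0, 0, 0, 0, 0, 0],
  "finger_gap": 60
}}

```text
t: 8.92
ee_pos: [456.4, -292.4, 147.8]
orientation: [-1.329, -2.846, 0.0]
ft_force: [-1.3, -0.3, 0.3]
width: 42.0
grasp_force: 0.0
```

>>> {"fn": "run_rows", "kwargs": {
  "segments": [0, 0, 0, 0, 0, 0, 0, 0, 0, 0, 0, 0, 0, 0, 0, 0, 0, 0, 0, 0, -3, 0, 0, 0, 0, 0, -10, 0, 0, 0]
}}

```text
t: 9.33
ee_pos: [455.7, -291.8, 160.1]
orientation: [-1.328, -2.844, -0.001]
ft_force: [0.3, 0.1, -0.1]
width: 60.0
grasp_force: 0.0
```

>>> {"fn": "run_rows", "kwargs": {
  "segments": [0, 0, -25, 0, 0, 0, 0, 0, -35, 0, 0, 0, 0, 0, -35, 0, 0, 0, 0, 0, -25, 0, 0, 0, 0, 0, -10, 0, 0, 0]
}}

```text
t: 9.75
ee_pos: [458.0, -293.4, 295.9]
orientation: [1.326, 2.84, -0.002]
ft_force: [0.6, 0.3, 0.1]
width: 60.1
grasp_force: 0.0
```

Run:
```python
from h import *
go([454,321,260],0.2465)
t=ctrl.get_image("top");s=ctrl.get_image("scene")
print("bottle top of cap",cast(t,(107,197),190),"base",cast(t,(121,204),20), "scene cap",cast(s,(369,305),190),cast(s,(358,331),10))
a=np.hstack([cv2.resize(s["img"][90:230,180:300],None,fx=4,fy=4)[:560,:480],np.vstack([cv2.resize(t["img"][180:280,90:170],None,fx=4,fy=4),np.zeros((160,320,3),np.uint8)])]);cv2.imwrite("pics/s5.png",a[:,:,::-1])
```

```text
tcp [ 458.  -293.4  295.9] q6 -1.289 d_tool [473.9 391.3  33.5]
toolx yaw 2.2678
rot [0.008  0.0023 2.0213]
rot [-0.002   0.0071 -1.1203]
bottle top of cap [582.8446294  463.17015925 190.        ] base [589.4760486  478.65505073  20.        ] scene cap [610.81274777 487.97840133 190.        ] [615.24603587 506.612988    10.        ]
```

View pics/s5.png

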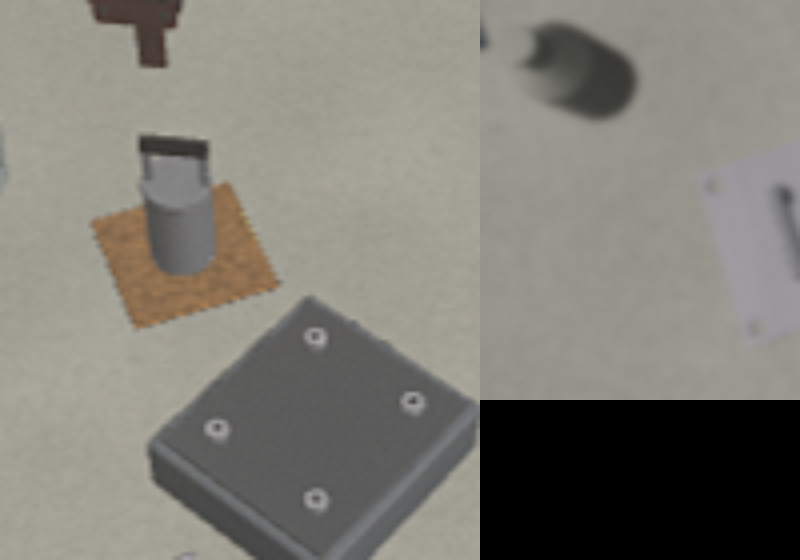

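The canister stands upright on the mat (crop (180,230)) and is well released. Next I'll look at the bare shaker from above with the wrist camera, with the tool at the final yaw.

>>> {"fn": "run_rows", "kwargs": {
  "segments": [15, 20, 0, 0, 0, 0, 20, 29, 0, 0, 0, 0, 20, 30, 0, 0, 0, 0, 20, 30, 0, 0, 0, 0, 20, 30, 0, 0, 0, 0],
  "finger_gap": 88
}}

```text
t: 10.27
ee_pos: [501.1, -128.6, 288.8]
orientation: [-1.329, -2.843, 0.001]
ft_force: [0.7, -0.8, 0.1]
width: 87.4
grasp_force: 0.0
```

>>> {"fn": "run_rows", "kwargs": {
  "segments": [20, 30, 0, 0, 0, 0, 20, 30, 0, 0, 0, 0, 20, 30, 0, 0, 0, 0, 10, 10, 0, 0, 0, -0.12, 0, 0, 0, 0, 0, -0.12]
}}

```text
t: 10.68
ee_pos: [533.1, -9.3, 288.6]
orientation: [-0.965, -2.986, 0.0]
ft_force: [-0.3, -0.0, 0.1]
width: 87.9
grasp_force: 0.0
```

>>> {"fn": "run_rows", "kwargs": {
  "segments": [0, 0, 0, 0, 0, -0.12, 0, 0, 0, 0, 0, -0.12, 0, 0, 0, 0, 0, -0.12, 0, 0, 0, 0, 0, -0.12, 0, 0, 0, 0, 0, -0.12]
}}

```text
t: 11.1
ee_pos: [532.6, -12.3, 288.6]
orientation: [-0.043, -3.137, -0.0]
ft_force: [-0.1, -0.4, 1.4]
width: 87.5
grasp_force: 0.0
```

>>> {"fn": "run_rows", "kwargs": {
  "segments": [0, 0, 0, 0, 0, -0.12, 0, 0, 0, 0, 0, -0.044, 0, 0, 0, 0, 0, 0, 0, 0, 0, 0, 0, 0]
}}

```text
t: 11.43
ee_pos: [532.9, -12.4, 289.2]
orientation: [0.201, -3.132, -0.001]
ft_force: [-0.4, 0.5, -0.8]
width: 87.9
grasp_force: 0.0
```

Run:
```python
from h import *
go([534.8,-13.5,300],0.13)
d=ctrl.get_image("wrist");im=d["img"];c=np.array([534.8,-13.5])
y=.131;R=np.array([[np.cos(y),-np.sin(y)],[np.sin(y),np.cos(y)]])
M=[(65,55),(65,-55),(-65,-55),(-65,55)];P=[]
for m in M:
    u=proj(d,[*(c+R@m),90]);w=wc(im,*u,10,120);P.append(cast(d,w,90)[:2]);print(u.round(),w.round(1),P[-1].round(1))
print(fit(np.array(P)))
cv2.imwrite("pics/w6.png",im[:,:,::-1])
```

```text
tcp [532.9 -12.4 289.2] q6 -1.745 d_tool [ -1.7  -1.3 -10.8]
toolx yaw -3.0132
rot [-4.40e-03 -8.00e-04  3.14e+00]
rot [ 0.0005 -0.0028 -0.0016]
[297. 228.] [296.2 228.1] [591.8  48.7]
[215. 229.] [215.2 228.1] [605.8 -59.8]
[211. 130.] [211.1 129.4] [477.4 -76.2]
[300. 129.] [300.1 129.4] [463.4  32.3]
(array([534.6034449 , -13.72823988]), np.float64(0.12751520093281563), np.float64(0.45184504652740515))
```

View pics/w6.png

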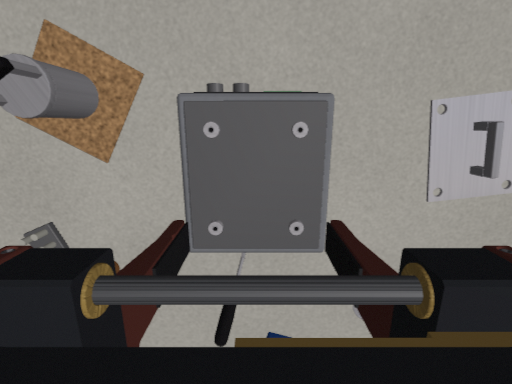

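That is the tenth picture. It shows the four bosses unobstructed at (296,228), (215,228), (211,129) and (300,129), giving shaker (534.6,-13.7), yaw 0.1275. From here I work by numbers only. Next, the plate.

>>> {"fn": "run_rows", "kwargs": {
  "segments": [3, 14, 0, 0, 0, -0.02, 3, 28, 0, 0, 0, -0.02, 3, 30, 0, 0, 0, -0.02, 3, 30, 0, 0, 0, -0.02, 3, 30, 0, 0, 0, -0.02]
}}

```text
t: 11.9
ee_pos: [495.3, 116.0, 290.4]
orientation: [0.359, -3.12, 0.0]
ft_force: [0.1, 0.9, 0.1]
width: 87.9
grasp_force: 0.0
```

>>> {"fn": "run_rows", "kwargs": {
  "segments": [3, 30, 0, 0, 0, -0.018, 3, 30, 0, 0, 0, 0, 3, 30, 0, 0, 0, 0, 3, 30, 10, 0, 0, 0, 3, 30, 20, 0, 0, 0]
}}

```text
t: 12.32
ee_pos: [445.6, 258.8, 262.2]
orientation: [-0.386, 3.114, 0.002]
ft_force: [0.2, 1.1, 0.1]
width: 87.8
grasp_force: 0.0
```

>>> {"fn": "run_rows", "kwargs": {
  "segments": [3, 30, 20, 0, 0, 0, 3, 28, 20, 0, 0, 0, 0, 0, 10, 0, 0, 0, 0, 0, 4, 0, 0, 0, 0, 0, 0, 0, 0, 0]
}}

```text
t: 12.73
ee_pos: [424.5, 310.8, 205.7]
orientation: [0.388, -3.115, 0.002]
ft_force: [0.1, 0.4, -0.9]
width: 87.9
grasp_force: 0.0
```

Create pl.py:
```python
from h import *
def holes(d,c,y,z,r=7,dz=0):
    """refine plate holes (dark in bright plate) near the prediction, at plane z"""
    R=np.array([[np.cos(y),-np.sin(y)],[np.sin(y),np.cos(y)]]);P=[];out=[]
    g=d["img"].max(2).astype(float)
    for m in [(65,55),(65,-55),(-65,-55),(-65,55)]:
        u=proj(d,[*(np.array(c)+R@m),z]);out.append(u.round(0))
        for _ in range(3):
            a,b=np.round(u).astype(int);W=g[b-r-4:b+r+5,a-r-4:a+r+5];med=np.percentile(W,75)
            u=wc(d["img"],*u,r,med-12,True)
        P.append(cast(d,u,z)[:2]);out.append(u.round(1))
    print([o.tolist() for o in out]);P=np.array(P);print(P.round(1).tolist());return fit(P)
```

Run:
```python
from pl import *
go([454,320.6,205],0.2465)
d=ctrl.get_image("wrist")
print(holes(d,(454,320.6),0.2465,5))
for p in [(454,320.6,46)]:
    u=proj(d,p);print("bar",u)
im=d["img"].astype(int);m=((im[...,2]-im[...,0])>1).astype(np.uint8);m=cv2.morphologyEx(m,cv2.MORPH_OPEN,np.ones((3,3)))
for a,c,r in blobs(m,(0,0),1500):
    Q=np.array([cast(d,b,5)[:2] for b in cv2.boxPoints(r)]);print(a,r,Q.mean(0).round(1),np.linalg.norm(Q[1]-Q[0]),np.linalg.norm(Q[2]-Q[1]),np.arctan2(*(Q[1]-Q[0])[::-1]))
u=proj(d,(454,320.6,5)).astype(int);print(u);print(im[int(u[1])-40,150:370:4].max(1).tolist() if 0 else "")
u=proj(d,(454+20*np.cos(.2465),320.6+20*np.sin(.2465),46)).astype(int);print(u,im[u[1],u[0]-25:u[0]+26].max(1).tolist())
```

```text
tcp [424.5 310.8 205.7] q6 -1.209 d_tool [-31.    2.2   0.6]
toolx yaw -2.8935
rot [ 3.90e-03 -2.00e-03 -3.14e+00]
rot [-0.0013 -0.0025  0.0016]
[[298.0, 248.0], [300.5, 251.4], [219.0, 248.0], [220.8, 251.8], [215.0, 153.0], [218.0, 156.3], [303.0, 153.0], [306.3, 156.1]]
[[507.9, 394.0], [535.8, 286.9], [407.4, 255.6], [379.8, 363.7]]
(array([457.72449382, 325.05617284]), np.float64(0.24255135722242188), np.float64(1.8762174469721864))
bar [258.95781089 212.50178791]
6547 ((35.907005310058594, 188.73768615722656), (141.49957275390625, 64.82575225830078), 86.59355926513672) [513.4  34.3] 80.31357772677102 190.99634786249442 1.8739794719500271
13397 ((209.55612182617188, 313.6860046386719), (421.4567565917969, 86.94235229492188), 2.1896541118621826) [641.  294.8] 153.93578347428033 595.730354009183 3.1200298096198673
3765 ((472.5, 301.5), (57.0, 77.0), 90.0) [524.6 660.8] 108.93439419801334 98.64146857932877 1.8185711172832868
[258 202]

[258 228] [132, 132, 132, 133, 133, 133, 133, 135, 133, 133, 133, 133, 134, 134, 132, 131, 132, 134, 133, 133, 133, 109, 93, 107, 108, 108, 108, 111, 114, 115, 120, 127, 131, 132, 134, 134, 133, 132, 132, 135, 135, 133, 133, 133, 133, 132, 132, 133, 132, 132, 132]
```

Run:
```python
from pl import *
d=ctrl.get_image("wrist");g=d["img"].max(2)
for u,v in((298,248),(215,153)):
    print(u-10,v-10);print(g[v-10:v+14,u-10:u+14])
# bar extent along its length
u=proj(d,(454,320.6,46)).astype(int);print(u,g[u[1]-50:u[1]+60,u[0]].tolist())
```

```text
288 238
[[134 134 134 135 134 135 134 134 134 131 131 133 135 134 134 134 133 134
  135 134 134 133 131 130]
 [134 133 134 135 134 135 134 135 134 131 131 134 135 134 134 135 133 134
  136 134 134 132 134 135]
 [134 133 134 134 133 133 134 134 134 131 132 135 134 135 134 135 133 135
  135 134 133 133 133 134]
 [135 134 134 135 134 134 134 134 134 133 132 134 135 135 135 134 133 134
  135 134 132 132 132 132]
 [134 133 134 135 133 133 134 134 133 131 130 132 133 134 134 134 133 134
  135 133 132 131 130 131]
 [134 133 134 135 134 134 133 134 131 128 127 127 126 128 132 133 132 134
  134 133 132 131 130 131]
 [133 133 134 135 134 134 133 134 135 135 135 134 129 119 119 127 132 133
  134 133 133 132 131 129]
 [134 132 134 134 134 134 134 135 136 136 133 132 132 130 119 116 127 134
  134 133 132 133 132 131]
 [133 133 134 134 134 133 135 136 135 134 130 129 128 129 120 107 120 134
  134 133 132 133 133 133]
 [133 132 134 134 133 132 131 132 133 133 131 130 129 129 119  93 111 132
  134 133 132 132 130 129]
 [133 132 133 134 134 132 130 131 132 134 134 132 130 130 112  83 105 129
  134 13
[... 3619 characters left out ...]
2 132 133 133 132
  132 131 132 134 134 134]
 [132 133 133 133 130 131 134 135 135 133 132 132 132 131 132 133 133 133
  132 131 132 134 135 134]]
[259 211] [134, 134, 133, 134, 133, 133, 133, 132, 133, 132, 133, 133, 125, 55, 55, 54, 57, 68, 59, 77, 109, 112, 111, 112, 112, 111, 111, 112, 111, 111, 112, 110, 112, 111, 111, 111, 110, 111, 110, 111, 111, 111, 110, 110, 109, 110, 109, 109, 110, 110, 109, 109, 110, 109, 109, 109, 108, 108, 108, 109, 108, 108, 108, 109, 108, 108, 108, 109, 108, 108, 108, 109, 109, 108, 108, 108, 108, 108, 109, 109, 108, 108, 110, 133, 132, 133, 132, 132, 132, 132, 132, 132, 132, 132, 132, 131, 132, 135, 135, 134, 132, 132, 135, 136, 136, 132, 131, 134, 135, 132]
```

The holes show as thin rings, with true centres about (299,248) and (216,154). That agrees with the prediction to 1 px, and the bar agrees too. The plate is at about (454.5,321), so I'll grasp.

>>> {"fn": "run_rows", "kwargs": {
  "segments": [-16, 1.3, 10, 0, 0, 0, -15.6, 1.2, 25, 0, 0, 0, 0, 0, 30, 0, 0, 0, 0, 0, 30, 0, 0, 0, 0, 0, 25, 0, 0, 0]
}}

```text
t: 13.25
ee_pos: [456.4, 320.9, 86.5]
orientation: [-0.385, 3.116, 0.001]
ft_force: [-0.2, -0.2, -0.7]
width: 87.6
grasp_force: 0.0
```

>>> {"fn": "run_rows", "kwargs": {
  "segments": [0, 0, 22, 0, 0, 0, 0, 0, 14, 0, 0, 0, 0, 0, 8, 0, 0, 0, 0, 0, 4, 0, 0, 0, 0, 0, 0, 0, 0, 0],
  "finger_gap": 50
}}

```text
t: 13.67
ee_pos: [455.7, 321.4, 39.1]
orientation: [-0.387, 3.117, 0.0]
ft_force: [0.0, -0.1, -1.5]
width: 58.1
grasp_force: 0.0
```

Run:
```python
from pl import *
go([454.5,321,36],0.2465)
```

```text
tcp [455.7 321.4  39.1] q6 -1.225 d_tool [ 1.3 -0.1  3.1]
toolx yaw -2.8945
rot [-5.000e-04  1.000e-04 -3.141e+00]
rot [0.0001 0.0003 0.0006]
```

>>> {"fn": "run_rows", "kwargs": {
  "segments": [0.8, 0, 3, 0, 0, 0, 0, 0, 0, 0, 0, 0, 0, 0, 0, 0, 0, 0, 0, 0, 0, 0, 0, 0, 0, 0, 0, 0, 0, 0],
  "finger_gap": 0
}}

```text
t: 14.08
ee_pos: [454.5, 321.8, 36.4]
orientation: [-0.389, 3.117, 0.001]
ft_force: [0.1, 0.2, -0.4]
width: 24.2
grasp_force: 0.0
```

>>> {"fn": "run_rows", "kwargs": {
  "segments": [0, 0, 0, 0, 0, 0, 0, 0, 0, 0, 0, 0, 0, 0, 0, 0, 0, 0, 0, 0, 0, 0, 0, 0, 0, 0, 0, 0, 0, 0]
}}

```text
t: 14.5
ee_pos: [454.4, 321.6, 36.1]
orientation: [-0.389, 3.117, 0.0]
ft_force: [-0.9, -1.3, 4.4]
width: 11.6
grasp_force: 30.0
```

>>> {"fn": "run_rows", "kwargs": {
  "segments": [0, 0, -2, 0, 0, 0, 0, 0, -6, 0, 0, 0, 0, 0, -12, 0, 0, 0, 0, 0, -20, 0, 0, 0, 0, 0, -30, 0, 0, 0]
}}

```text
t: 14.92
ee_pos: [452.8, 320.6, 105.3]
orientation: [0.389, -3.113, 0.003]
ft_force: [-0.5, 0.1, -3.5]
width: 11.8
grasp_force: 30.0
```

>>> {"fn": "run_rows", "kwargs": {
  "segments": [0, 0, -30, 0, 0, 0, 0, 0, -30, 0, 0, 0, 0, 0, -20, 0, 0, 0, 0, 0, -10, 0, 0, 0, 0, 0, 0, 0, 0, 0]
}}

```text
t: 15.33
ee_pos: [455.3, 322.3, 198.7]
orientation: [-0.389, 3.113, 0.003]
ft_force: [-0.5, -0.5, -3.7]
width: 12.0
grasp_force: 30.0
```

Create pl.py:
```python
from h import *
def holes(d,c,y,z,r=11):
    """plate-hole centres: enclosing circle of the pixels that differ from the plate's grey"""
    R=np.array([[np.cos(y),-np.sin(y)],[np.sin(y),np.cos(y)]]);P=[]
    g=cv2.medianBlur(d["img"].max(2),3).astype(float)
    for m in [(65,55),(65,-55),(-65,-55),(-65,55)]:
        u=proj(d,[*(np.array(c)+R@m),z]);a,b=np.round(u).astype(int)
        W=g[b-r:b+r+1,a-r:a+r+1];k=np.abs(W-np.median(W))>9
        bl=blobs(k,(a-r,b-r),6);cnt=np.argwhere(k)[:,::-1].astype(np.float32)+np.float32([a-r,b-r])
        q,rad=cv2.minEnclosingCircle(cnt);P.append(cast(d,q,z)[:2]);print(u.round(1),np.round(q,1),round(rad,1),P[-1].round(1))
    return fit(np.array(P))
```

Run:
```python
from pl import *
go([454.5,321,160],0.2465)
o=ctrl.get_obs();p=o["ee_pos"];d=ctrl.get_image("wrist")
z=p[2]-36+5
print(holes(d,p[:2],0.2465,z))
```

```text
tcp [455.3 322.3 198.7] q6 -1.224 d_tool [ 1.3 -1.2 38.7]
toolx yaw -2.8933
rot [-7.1000e-03  2.6000e-03 -3.1398e+00]
rot [0.0017 0.0045 0.0018]
[329.8 309. ] [0. 0.] 0.0 [358.  150.3]
[183.4 309.1] [0. 0.] 0.0 [358.  150.3]
[168.9 131.4] [171.7 132.8] 12.4 [406.1 255. ]
[344.4 131.5] [344.5 132. ] 15.2 [379.1 360. ]
(array([375.32367666, 228.88531365]), np.float64(-1.5034098420057906), np.float64(96.60106929649052))
```

>>> {"fn": "run_rows", "kwargs": {
  "segments": [0, -6, 0, 0, 0, 0, 0, -13, 0, 0, 0, 0, 0, -20, 0, 0, 0, 0, 0, -26, 0, 0, 0, 0, 0, -28, 0, 0, 0, 0]
}}

```text
t: 15.8
ee_pos: [476.3, 229.6, 194.2]
orientation: [0.39, -3.114, 0.002]
ft_force: [0.7, -0.5, -3.4]
width: 11.9
grasp_force: 30.0
```

>>> {"fn": "run_rows", "kwargs": {
  "segments": [0, -28, 0, 0, 0, 0, 0, -28, 0, 0, 0, 0, 0, -28, 0, 0, 0, 0, 0, -28, 0, 0, 0, 0, 0, -28, 0, 0, 0, 0]
}}

```text
t: 16.22
ee_pos: [510.6, 93.2, 194.3]
orientation: [0.388, -3.114, 0.001]
ft_force: [0.4, -0.1, -3.9]
width: 11.9
grasp_force: 30.0
```

>>> {"fn": "run_rows", "kwargs": {
  "segments": [1, -28, 0, 0, 0, 0, 2, -26, 0, 0, 0, 0, 2, -22, 0, 0, 0, 0, 0, -18, 0, 0, 0, 0, 0, -12, 0, 0, 0, 0]
}}

```text
t: 16.63
ee_pos: [531.7, -10.9, 194.4]
orientation: [0.386, -3.115, -0.0]
ft_force: [0.2, 0.2, -2.9]
width: 12.1
grasp_force: 30.0
```

>>> {"fn": "run_rows", "kwargs": {
  "segments": [0, -6, 0, 0, 0, 0.03, 0, 0, 8, 0, 0, 0.04, 0, 0, 12, 0, 0, 0.03, 0, 0, 10, 0, 0, 0.02, 0, 0, 8, 0, 0, 0]
}}

```text
t: 17.05
ee_pos: [533.4, -13.8, 156.5]
orientation: [0.199, -3.133, -0.0]
ft_force: [0.0, 0.5, -3.2]
width: 11.6
grasp_force: 30.0
```

>>> {"fn": "run_rows", "kwargs": {
  "segments": [0, 0, 0, 0, 0, 0, 0, 0, 0, 0, 0, 0]
}}

```text
t: 17.22
ee_pos: [533.7, -13.7, 157.2]
orientation: [0.202, -3.133, -0.0]
ft_force: [-0.8, -0.2, -3.0]
width: 12.0
grasp_force: 30.0
```

Run:
```python
from pl import *
go([534.6,-13.7,141],0.1275)
d=ctrl.get_image("wrist");p=ctrl.get_obs()["ee_pos"]
c=p[:2];y=.1275;R=np.array([[np.cos(y),-np.sin(y)],[np.sin(y),np.cos(y)]])
g=d["img"].max(2)
for m in((-65,-55),(-65,55)):
    u=proj(d,[*(c+R@m),p[2]-31]).round().astype(int);print(u-18);
    for r in g[u[1]-18:u[1]+19,u[0]-18:u[0]+19]//10:print(" ".join("%2d"%v for v in r))
```

```text
tcp [533.7 -13.7 157.2] q6 -1.748 d_tool [-0.9 -0.1 16.2]
toolx yaw -3.0125
rot [ 2.70e-03  5.00e-04 -3.14e+00]
rot [ 0.0003 -0.0017  0.0016]
[151 115]
14 14 14 14 14 14 15 15 15 15 15 15 15 15 14 14 14 15 15 15 14 14 14 14 15 15 15 15 15 15 15 15 14 15 15 15 15
14 14 14 14 14 14 15 15 15 15 15 15 15 15 15 14 14 15 15 15 14 14 14 14 15 15 15 15 15 15 15 14 15 15 14 14 15
15 14 14 14 14 14 15 15 15 15 15 15 15 15 15 15 15 15 15 15 14 14 14
[... 7233 characters left out ...]
5 16 16 16 16 16 16 16 16 16 16 16
15 15 15 15 15 15 15 15 15 15 15 15 15 14 14 13 12 12 13 13 13 12 13 15 16 16 16 16 16 16 16 16 16 16 16 16 16
15 15 15 15 15 15 15 15 15 15 15 16 16 15 15 14 14 14 14 14 14 15 15 16 16 16 16 16 16 16 16 16 16 16 16 16 16
15 15 15 15 15 15 15 15 16 16 16 16 16 16 15 15 15 16 16 16 16 16 15 16 16 16 16 16 16 15 16 16 16 16 16 16 16
15 15 15 16 16 16 16 16 16 16 16 16 16 16 16 16 16 16 16 16 16 16 16 16 16 16 16 16 16 16 16 16 16 16 16 16 16
15 15 15 16 16 16 16 16 16 16 16 16 16 16 15 16 16 16 16 16 16 16 16 16 16 16 16 16 16 16 16 16 16 16 16 16 16
15 15 15 15 15 15 16 16 16 16 16 16 16 16 15 15 16 16 16 16 16 16 16 16 16 16 16 16 16 16 16 16 16 16 16 16 16
```

Hole rims are near (171,134) and (346,134), so the plate sits about 1 mm off the TCP, toward +y. I'll shift and lower to the hover height, then measure directly against the bosses seen through the holes.

>>> {"fn": "run_rows", "kwargs": {
  "segments": [-0.3, -1.2, 5, 0, 0, 0.0016, 0, 0, 5, 0, 0, 0, 0, 0, 4, 0, 0, 0, 0, 0, 2, 0, 0, 0, 0, 0, 0, 0, 0, 0]
}}

```text
t: 17.68
ee_pos: [534.3, -15.2, 141.3]
orientation: [0.199, -3.134, -0.0]
ft_force: [-0.3, 0.4, -3.2]
width: 11.9
grasp_force: 30.0
```

>>> {"fn": "run_rows", "kwargs": {
  "segments": [0, 0, 0, 0, 0, 0, 0, 0, 0, 0, 0, 0, 0, 0, 0, 0, 0, 0]
}}

```text
t: 17.93
ee_pos: [534.8, -15.2, 142.1]
orientation: [-0.199, 3.135, -0.0]
ft_force: [-0.7, -0.2, -3.2]
width: 11.4
grasp_force: 30.0
```

Create chk.py:
```python
from pl import *
go([534.3,-14.9,141],0.1275)
d=ctrl.get_image("wrist");p=ctrl.get_obs()["ee_pos"];g=d["img"].max(2).astype(int)
y=.1275;R=np.array([[np.cos(y),-np.sin(y)],[np.sin(y),np.cos(y)]]);zt=p[2]-31;r=18;H=[]
for m in((-65,-55),(-65,55)):
    b=np.array([534.6,-13.7])+R@m
    u=proj(d,[*b,zt]).round().astype(int)
    W=g[u[1]-r:u[1]+r+1,u[0]-r:u[0]+r+1];k=(W<np.percentile(W,85)-35).astype(np.uint8)
    cs=max(cv2.findContours(k,0,2)[0],key=cv2.contourArea)
    cnt=np.vstack([c for c in cv2.findContours(k,0,2)[0] if cv2.contourArea(c)>=1 or len(c)>3])
    q,rad=cv2.minEnclosingCircle(cnt);q=np.array(q)+u-r
    h=cast(d,q,zt)[:2];H.append(h);s=rad/np.linalg.norm(proj(d,[*(b+[0,7]),zt])-proj(d,[*b,zt]))
    # dark deck / bright boss boundary along image row of hole centre
    row=g[int(round(q[1])),u[0]-r:u[0]+r+1];e=[proj(d,[*(b+R@[0,t]),90]).round(1) for t in(-10,-3,0,3,10)]
    print("hole",q.round(1),round(rad,1),"r/nominal",s.round(2),"pos",h.round(1),"boss",b.round(1),"err tool-ish (x,y)",(R.T@(h-b)).round(2));print(u[0]-r,int(round(q[1])),(row//10).tolist(),"boss edges/thread u",[float(v[0]) for v in e],"v",e[2][1])
print("mean err",np.mean([R.T@(h-(np.array([534.6,-13.7])+R@m)) for h,m in zip(H,((-65,-55),(-65,55)))],0),"hole dist",np.linalg.norm(H[0]-H[1]),"yaw",np.arctan2(*(H[1]-H[0])[::-1])-np.pi/2)
```

```bash
python3 chk.py
```

```text
tcp [534.8 -15.2 142.1] q6 -1.748 d_tool [0.5 0.4 1.1]
toolx yaw -3.015
rot [6.0000e-04 1.0000e-04 3.1407e+00]
rot [-0.0001  0.0004 -0.0009]
hole [172.3 133.6] 12.0 r/nominal 1.07 pos [478.1 -75.9] boss [477.1 -76.5] err tool-ish (x,y) [1.04 0.49]
153 134 [15, 15, 14, 14, 15, 15, 15, 13, 11, 9, 8, 8, 8, 8, 10, 13, 15, 15, 15, 15, 15, 15, 14, 11, 6, 3, 1, 2, 4, 10, 14, 15, 15, 15, 15, 15, 15] boss edges/thread u [166.3, 176.3, 180.5, 184.8, 194.7] v 130.9
hole [345.  134.2] 12.4 r/nominal 1.12 pos [464.9  31.9] boss [463.1  32.6] err tool-ish (x,y) [ 1.64 -0.92]
329 134 [16, 16, 16, 14, 9, 3, 2, 2, 2, 3, 6, 11, 14, 16, 16, 16, 16, 16, 16, 16, 14, 10, 9, 8, 7, 7, 8, 10, 14, 16, 17, 17, 16, 16, 16, 16, 16] boss edges/thread u [322.8, 332.8, 337.1, 341.4, 351.3] v 130.6
mean err [ 1.34159112 -0.21732862] hole dist 108.58938063252197 yaw 0.12192159753275922
```

>>> {"fn": "run_rows", "kwargs": {
  "segments": [0.8, 0.2, 0.7, 0, 0, 0, 0, 0, 0, 0, 0, 0, 0, 0, 0, 0, 0, 0, 0, 0, 0, 0, 0, 0]
}}

```text
t: 18.32
ee_pos: [533.9, -15.1, 141.2]
orientation: [-0.199, 3.135, -0.0]
ft_force: [0.2, -0.4, -3.3]
width: 12.0
grasp_force: 30.0
```

```bash
python3 chk.py
```

Run:
```python
from h import *
d=ctrl.get_image("wrist");g=d["img"].max(2)
for u,v in((160,120),(330,120)):
    print(u,v);[print(" ".join("%2d"%x for x in r)) for r in g[v:v+28,u:u+28]//10]
```

```text
tcp [533.9 -15.1 141.2] q6 -1.748 d_tool [-0.5  0.2  0.2]
toolx yaw -3.015
rot [1.0000e-04 0.0000e+00 3.1407e+00]
rot [-0.      0.0001 -0.0009]
hole [171.  133.5] 11.7 r/nominal 1.04 pos [477.2 -76.6] boss [477.1 -76.5] err tool-ish (x,y) [ 0.03 -0.1 ]
153 134 [15, 15, 14, 14, 15, 15, 15, 13, 11, 9, 8, 8, 8, 10, 13, 15, 15, 15, 15, 15, 15, 14, 11, 6, 2, 1, 2, 2, 4, 10, 13, 15, 15, 15, 15, 15, 15] boss edges/thread u [165.7, 175.7, 180.0, 184.2, 194.2] v 132.4
hole [344.9 134.1] 12.3 r/nominal 1.12 pos [463.8  32. ] boss [463.1  32.6] err tool-ish (x,y) [ 0.61 -0.7 ]
328 134 [16, 16, 16, 16, 14, 9, 2, 2, 2, 2, 2, 2, 9, 13, 15, 16, 16, 16, 16, 16, 16, 15, 12, 9, 8, 7, 7, 8, 10, 14, 16, 16, 17, 16, 16, 16, 16] boss edges/thread u [322.7, 332.7, 337.0, 341.3, 351.3] v 132.0
mean err [ 0.31697571 -0.39768621] hole dist 109.40354103968028 yaw 0.12219746663724629
160 120
15 15 15 15 15 15 15 15 15 15 15 15 15 15 15 15 15 15 15 15 15 15 15 15 15 15 15 15
15 14 1
[... 3920 characters left out ...]
2  9  9  8  7  8 10 12 15 16
16 16 16 16 15 15 15 15 15 15 15 15 15 15 15 15 15 13 10  9  8  7  8  9 11 14 16 16
16 16 16 16 16 16 15 16 16 16 16 16 16 16 16 15 14 11  9  8  7  8 10 11 13 15 16 16
16 16 16 16 16 16 16 16 16 16 16 16 16 16 15 13 10  9  8  7  8 10 11 12 15 16 16 16
16 16 16 16 16 15 16 16 16 16 16 16 16 16 13  9  9  8  8  8 10 12 12 15 16 16 16 16
16 16 16 16 16 15 15 15 16 16 16 16 15 13 10  8  8  8  9 11 12 13 14 16 16 16 16 16
16 16 16 16 16 16 15 15 15 15 14 13 11 10  9  8 10 11 12 12 14 15 16 16 16 16 16 16
16 16 16 16 16 16 16 16 15 15 14 13 13 12 13 13 13 13 14 15 16 16 16 16 16 16 16 16
16 16 16 16 16 16 16 16 16 16 15 15 14 14 14 14 15 15 16 16 16 16 16 16 16 16 16 16
```

The threads seen through the holes are at about (180,132.8) and (336,132.7), within 1 px of prediction. The two holes sit symmetrically over them with under 0.7 mm error. The underside is at about 105 mm, a 15 mm gap, and everything is still. I'll hand in.

>>> {"fn": "run_rows", "kwargs": {
  "segments": [0, 0, 0, 0, 0, 0, 0, 0, 0, 0, 0, 0, 0, 0, 0, 0, 0, 0, 0, 0, 0, 0, 0, 0]
}}

```text
t: 18.75
ee_pos: [533.8, -15.1, 141.2]
orientation: [0.199, -3.135, 0.0]
ft_force: [-0.5, 0.4, -3.9]
width: 11.6
grasp_force: 30.0
```

```bash
python3 -c "
from workcell import ctrl
print(ctrl.close_job())"
```

```text
the job is handed in; nothing more can be done
None
```

I handed the job in at 18.8 s: the canister stands upright on the cork mat, and the plate is held still about 15 mm above the bosses. Two of its holes measured within about 1 mm of their threads; the other two were hidden by the gripper, and I did not measure the plate's level directly.

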